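# Clear the drilling jig and set its stop

### The arm

A 6-joint arm with a two-finger parallel gripper is mounted at the origin on the work surface. World frame = base frame: x ahead of the robot, y to its left, z up, the work surface at z = 0. Lengths are in mm, angles in rad, forces in N, time in s.
With the tool pointing down it reaches from about 350 to 975 mm from the base axis. Payload 7.1 kg.
Tool frame: the origin (TCP) lies midway between the tips of the shut fingers; the grasp point (between the pads) lies 19 mm behind it; z points along the fingers, y is the line along which they close (so a half turn about z gives the same grasp; the last joint's range is limited). The gripper opens to 88 mm and grips with 3 to 60 N. Pads are 20 mm wide; open, the fingers measure 115 mm over their backs; the gripper's body (75 mm by 178 mm) begins 61 mm behind the grasp point.
Start: joints at [-0.019, 0.423, 1.63, -0, 1.089, -0.019], TCP at [624.984, 0.026, 222.675] pointing down, gripper open.
Joint ranges: [-3, 3], [-0.9, 2.11], [0.09, 2.58], [-1.31, 4.45], [0.11, 2.69], [-2.54, 2.54]. Speed limits (rad/s): [2.39, 2.39, 3.01, 3.14, 3.14, 3.14].

### API

Orientations are given as a rotation vector (axis times angle).
In Python, from workcell import ctrl gives the robot as it stands.
- The arm moves only by the shell command python3 -m pendant 'ROWS'. ROWS is a JSON object of lists of equal length, an entry for each row: "grip": the opening, from -1 (shut) to 1 (fully open); "linear": the shift along the tool's x, y, z in mm, a list of three; "angular": the turn, a rotation vector about the tool's x, y, z in rad, a list of three. In form: {"grip": [grip, ...], "linear": [[tx, ty, tz], ...], "angular": [[ax, ay, az], ...]}. A call has 1 to 12 rows; each row shifts and turns the commanded pose from where the row before left it, along the tool's axes as they then stand; what a row does not reach is not made up. A row lasts 1/12 s, in which the tool goes at most 41.7 mm and 7.16 degrees, less where a joint would pass 70% of its speed; a pose out of reach is approached as far as the arm can. A call with a gripper value outside its range is refused whole. The fingers move at their own pace and stop on an object; the grip force is fixed at half the most. Time passes only in rows, so rows that do not move let the fingers close. It gives the time, the measured TCP pose, the force, the opening and the grip force at its end, in the units of the state.
- ctrl.get_obs(): the state, without advancing time (a new reading comes with each control period).
- ctrl.get_image(name): name is "scene" or "side" or "wrist"; returns the picture (384x512x3 uint8, red, green, blue); there is no depth.
- ctrl.camera_params(name): a dict with "vfov" (degrees; the focal length in pixels is half the picture's height over the tangent of half this angle, whatever the lens; pixels are square), "cx", "cy" (the principal point, pixels), "R" (3x3) and "t" (3): a world point X has camera coordinates R X + t; the wrist camera has in their place "T_tool_cam" (4x4, takes a point from camera to tool coordinates, whose origin is the TCP and whose axes are the flange's). Camera axes: x right, y down, z forward; pixel columns grow to the right and rows downward; lengths in mm; the calibration is good to about 2 mm. The wrist camera is an equidistant fisheye: a pixel r from the principal point sees the ray r / f radians off the axis. A picture is of the moment at which its call begins: read the wrist's pose just before it. camera_params takes no time and is no camera call.
- ctrl.close_job(): hands the job in; it is judged then, once.
The state is a dict: "t": time; "qpos": joint angles; "qvel": joint speeds; "joint_torque": joint torques, N m; "ee_pos": TCP position; "orientation": TCP orientation; "ft_force": force on the tool from outside, world axes, zero at the start; "moment": the same for the moment, N m; "width": finger opening in mm; "grasp_force": force on a finger pad.
Only numpy, scipy, OpenCV 4.12 (cv2) and the standard library are available. Lean on these libraries where they do the work, as an engineer would, in place of code of your own. Each camera call takes 0.05 s, during which the arm holds its last target. There are 200 camera calls.

### The job

Get the drilling jig ready for the next panel: take the scraper block out of its cradle, wipe all five wood chips off the dark bed into the steel catch tray beside it (only with the scraper, never with the fingers), and put the scraper back down flat in its cradle. Then set the stop block over the thin, open end of the guide rail and slide it along the rail until it is fully home at the end stop and the detent holds it. Leave the other tools and supplies where they are.

Things in the scene. Friction and masses are not known exactly. Their poses are not given: they have to be found in the camera images.
- jig: fixed drilling jig 225 x 300 mm (its x by y), origin on the table. Dark walnut bed, top 60 mm above the table, spans jig x -65 to 80 mm, y -150 to 150; both y ends open. Aluminium lip 12 mm high along its front (x -75 to -65); along its back (x 80 to 150) a plywood plinth 14 mm high that carries the guide rail along jig y at x = 115
- bed_top (a point): middle of the bed between lip and plinth, on its top surface; axes as the jig's
- rail_entry (a point): stop block's origin when it sits on the thin open end of the rail; axes as the jig's. Rail: jig y -150 to 130 mm, top 100 mm above the table, 24 mm wide, but a thin nose 14 mm wide from y -150 to -45, tapering out to full width at y -20
- rail_home (a point): stop block's origin when fully home; axes as the jig's; the block slides towards +y, 150 mm from rail_entry. A dark end stop (56 mm wide, top 124 mm above the table) stands across the rail with its face 46.5 mm beyond this point, so a block at home is 1.5 mm from it
- detent (a joint): sprung brass detent in the top of the rail under rail_home, m pressed down: 0 when up (as it stands free, or in the block's notch), 0.0035 while a block rides over it; a push of roughly 5 to 10 N rides over it
- tray: fixed open steel catch tray 180 x 120 mm (its x by y), 50 mm high, walls and floor 4 mm, origin at the centre of its underside; stands along the -y or the +y end of the bed, 2 mm from it, its long side parallel to the bed's end, rim 10 mm below the bed top
- mat: fixed black rubber mat 180 x 120 x 12 mm at the other end of the bed, on which the stop block waits; origin at the centre of its underside
- stop_block: dark steel stop block, 0.5 kg, a saddle open below: 48 mm wide (its x), 90 mm long (y), 42 mm high; channel along y 28 mm wide, 24 mm deep: its roof rests on the rail, its skirts hang 2 mm clear of the plinth. On top a black grip fin 22 mm thick (x), 70 mm long (y), from 42 to 82 mm high. Origin at the centre of its underside; both ends alike
- cradle: fixed plywood cradle, an open box 150 x 64 mm (its x by y), 20 mm high, walls and floor 5 mm, origin at the centre of its underside; stands on the table at the robot's left or right
- scraper: scraper block, 0.25 kg: wooden block 120 mm long (its x), 40 mm wide (y), 30 mm high with a rubber sole (34 mm wide), and on top a light grip fin 90 mm long (x), 24 mm thick (y), from 30 to 80 mm high. Origin at the centre of its underside
- chip0: wood chip (offcut) about 54 to 60 mm long (its x), 20 mm wide, 10 mm thick, lying on the bed; origin about the centre of its underside
- chip1: wood chip (offcut) about 54 to 60 mm long (its x), 20 mm wide, 10 mm thick, lying on the bed; origin about the centre of its underside
- chip2: wood chip (offcut) about 54 to 60 mm long (its x), 20 mm wide, 10 mm thick, lying on the bed; origin about the centre of its underside
- chip3: wood chip (offcut) about 54 to 60 mm long (its x), 20 mm wide, 10 mm thick, lying on the bed; origin about the centre of its underside
- chip4: wood chip (offcut) about 54 to 60 mm long (its x), 20 mm wide, 10 mm thick, lying on the bed; origin about the centre of its underside
- glue: glue bottle, 64 mm across, 170 mm tall, standing; leave alone
- screwdriver: screwdriver lying on the table before the jig; leave alone
- tape: tape measure 70 x 40 x 62 mm; leave alone
- hammer: hammer lying on the table; leave alone
- walnut_strip: walnut strip 240 x 70 x 18 mm lying on the table; leave alone
- spray_can: spray can 56 mm across, 160 mm tall, standing; leave alone
Things that resemble listed ones, but are neither listed nor needed, are in the scene too. What is shaped like the chip2 but green or purple is not meant.

How it is judged (in metres and radians):
On the way, in this order (a step that is already met when the one before it is completed fails the run):
1. the scraper is lifted out of its cradle (z of scraper in the frame of cradle above 0.03 m), for 0.1 s.
2. all five chips lie in the catch tray (x of chip0 in the frame of tray between -0.09 and 0.09 m and y of chip0 in the frame of tray between -0.06 and 0.06 m and z of each of chip0, chip1, chip2, chip3, chip4 in the frame of tray below 0.045 m and x of chip1 in the frame of tray between -0.09 and 0.09 m and y of chip1 in the frame of tray between -0.06 and 0.06 m and x of chip2 in the frame of tray between -0.09 and 0.09 m and y of chip2 in the frame of tray between -0.06 and 0.06 m and x of chip3 in the frame of tray between -0.09 and 0.09 m and y of chip3 in the frame of tray between -0.06 and 0.06 m and x of chip4 in the frame of tray between -0.09 and 0.09 m and y of chip4 in the frame of tray between -0.06 and 0.06 m), for 0.2 s.
3. the scraper lies flat in its cradle, let go (x of scraper in the frame of cradle between -0.014 and 0.014 m and y of scraper in the frame of cradle between -0.011 and 0.011 m and z of scraper in the frame of cradle below 0.01 m and angle between scraper's own z axis and vertical below 0.08 rad and contact force between the fingers and scraper below 0.3 N), for 0.2 s.
4. the stop block sits on the rail at its open end, at least 45 mm short of home (x of stop_block in the frame of rail_home between -0.008 and 0.008 m and z of stop_block in the frame of rail_home between -0.004 and 0.004 m and angle between stop_block's own z axis and vertical below 0.08 rad and y of stop_block in the frame of rail_home between -0.19 and -0.045 m), for 0.1 s.
5. the stop block is home and the detent is up (x of stop_block in the frame of rail_home between -0.008 and 0.008 m and z of stop_block in the frame of rail_home between -0.004 and 0.004 m and angle between stop_block's own z axis and vertical below 0.08 rad and y of stop_block in the frame of rail_home between -0.006 and 0.006 m and value of joint detent below 0.002 m and angle between the y axis of stop_block and the y axis of jig, either way round below 0.08 rad), for 0.2 s.
At the end, for the whole second after the job is handed in: all five chips lie in the catch tray below its rim; the scraper lies flat on the floor of its cradle; the stop block sits down on the rail, square to it, within 6 mm of home with the detent up in its notch; all released and at rest (all of step 2 and all of step 5 and x of scraper in the frame of cradle between -0.014 and 0.014 m and y of scraper in the frame of cradle between -0.011 and 0.011 m and z of scraper in the frame of cradle below 0.01 m and angle between scraper's own z axis and vertical below 0.08 rad and linear speed of each of chip0, chip1, chip2, chip3, chip4, scraper, stop_block below 0.02 m/s); the robot touches nothing.
It fails at once if a chip is pushed or picked up with something other than the scraper (fingers, arm or stop block) (contact force between any of the fingers, the arm, stop_block and chip0 above 0.5 N or contact force between any of the fingers, the arm, stop_block and chip1 above 0.5 N or contact force between any of the fingers, the arm, stop_block and chip2 above 0.5 N or contact force between any of the fingers, the arm, stop_block and chip3 above 0.5 N or contact force between any of the fingers, the arm, stop_block and chip4 above 0.5 N).
It fails at once if one of the other tools or supplies is shifted by more than 30 mm (distance of any of glue, screwdriver, tape, hammer, walnut_strip, spray_can from where it was at the start of the episode above 0.03 m).
It also fails if it takes over 72 s, if anything falls off the work surface, if the arm or the gripper's body presses on something with over 40 N, if the wrist force passes 120 N, or if a joint passes its speed limit or range.

## Working session

There is one attempt and no reset: what is moved stays moved. The work goes in short steps, Python scripts to look and compute and a shell command to move; the robot and the scene stay as the last step left them, time stands still between calls to the robot, and variables do not carry over. Pictures are saved under pics/ and viewed, at most 10 in all, crops included, and the job is handed in when it is done.

```bash
mkdir -p pics; ls
python3 - <<'E'
from workcell import ctrl
import cv2,numpy as np
o=ctrl.get_obs();print(o)
for n in ["scene","side","wrist"]:
    p=ctrl.camera_params(n);print(n,p)
    cv2.imwrite(f"pics/{n}0.png",ctrl.get_image(n)[:,:,::-1])
a=[cv2.imread(f"pics/{n}0.png") for n in ["scene","side"]]
E
```

```text
pics
{'t': 0.0, 'qpos': array([-1.90127438e-02,  4.23797120e-01,  1.63067029e+00, -1.78260671e-05,
        1.08861144e+00, -1.90078627e-02]), 'qvel': array([ 0.00033216,  0.00025674,  0.00110917, -0.00144893, -0.00154731,
       -0.00046566]), 'joint_torque': array([ 1.28069914e-03, -5.44622147e+01, -2.73670936e+01,  6.42951974e-02,
        2.27214623e-02, -1.51321510e-04]), 'ee_pos': array([6.24452618e+02, 2.32714561e-02, 2.21936744e+02]), 'orientation': array([-2.22068805e+00, -2.22069560e+00,  1.63637704e-03]), 'ft_force': array([-0.8491636 , -0.12207748, -0.29663702]), 'moment': array([ 0.00200009, -0.01453291,  0.05294761]), 'grasp_force': 0.0, 'width': 87.64586707778746}
scene {'vfov': 45.778531201651035, 'cx': 251.80881477632647, 'cy': 191.83854923278275, 'R': array([[-0.30964166,  0.95075654,  0.01356639],
       [ 0.74699735,  0.25205973, -0.61519172],
       [-0.58831709, -0.18035493, -0.78826081]]), 't': array([ 152.89045607, -350.48651019, 2129.72667424])}
side {'vfov': 47.44919461524003, 'cx': 251.8002657120459, 'cy': 197.75543562224368, 'R': array([[ 0.79869677, -0.60171103,  0.00522518],
       [-0.43645231, -0.58527046, -0.68335047],
       [ 0.41423766,  0.54350928, -0.7300718 ]]), 't': array([-427.72651452,  256.57826787, 1113.42128693])}
wrist {'vfov': 65.70646984690485, 'cx': 258.1854060012393, 'cy': 191.7176686109314, 'T_tool_cam': array([[ 4.13774013e-04, -9.64798298e-01, -2.62990633e-01,
         7.14384722e+01],
       [ 9.99999834e-01,  5.04778047e-04, -2.78470210e-04,
         5.37921328e-02],
       [ 4.01419483e-04, -2.62990474e-01,  9.64798347e-01,
        -1.61598768e+02],
       [ 0.00000000e+00,  0.00000000e+00,  0.00000000e+00,
         1.00000000e+00]])}
```

View images.

View pics/scene0.png

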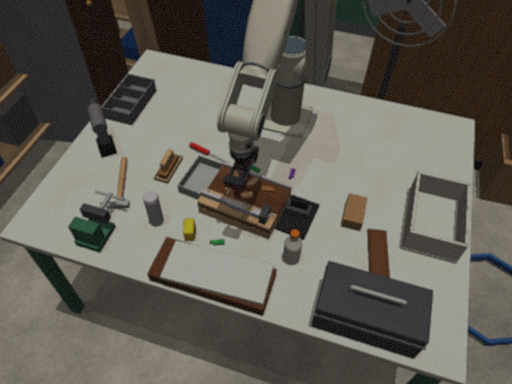

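View pics/side0.png

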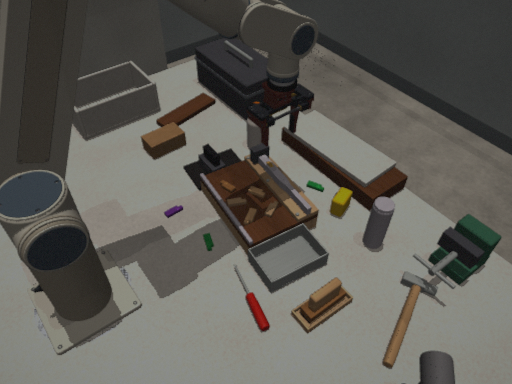

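View pics/wrist0.png

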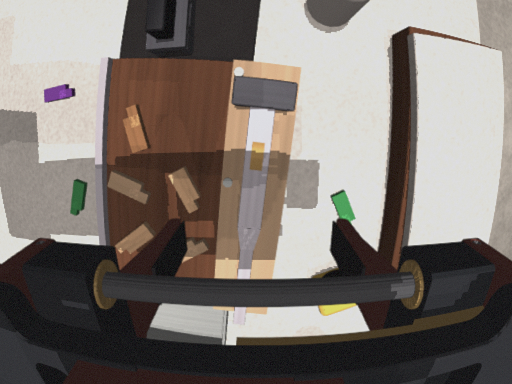

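```bash
cat > h.py <<'E'
from workcell import ctrl
import cv2,numpy as np
from scipy.spatial.transform import Rotation as Ro
def snap(n,f):
    o=ctrl.get_obs();im=ctrl.get_image(n);cv2.imwrite(f"pics/{f}.png",im[:,:,::-1]);return im[:,:,::-1],o
def ray(n,px,o=None):
    p=ctrl.camera_params(n);f=192/np.tan(np.radians(p["vfov"])/2)
    u=(np.array(px,float)-[p["cx"],p["cy"]])/f
    if n=="wrist":
        r=np.linalg.norm(u);d=np.r_[u*np.sin(r)/max(r,1e-9),np.cos(r)]
        T=np.array(p["T_tool_cam"]);R=Ro.from_rotvec(o["orientation"]).as_matrix()
        return R@T[:3,3]+o["ee_pos"],R@T[:3,:3]@d
    R=np.array(p["R"]);return -R.T@p["t"],R.T@np.r_[u,1]
def at(n,px,z,o=None):
    c,d=ray(n,px,o);return (c+d*(z-c[2])/d[2])[:2].round(1)
E
python3 - <<'E'
from h import *
o=ctrl.get_obs()
for nm,px,z in [("lip TL",(105,59),72),("plinth TL",(233,61),74),("plinth TR",(300,67),74),("stopTL",(234,75),124),("stopTR",(298,79),124),("stopBR",(296,110),124),("stopBL",(232,106),124),("nose",(240,322),100),("detent",(258,155),100),("plBR",(267,312),74),("plBL",(216,308),74),("chipTL",(135,128),65),("chip2",(127,186),65),("c3",(184,190),65),("c4",(134,240),65),("c5",(195,250),65),("lipbot",(97,247),72)]:
    print(nm,at("wrist",px,z,o))
print("scr",at("scene",(170,157),80),at("side",(326,292),80), "cradle", at("scene",(168,168),10),at("side",(322,305),10))
print("mat",at("scene",(300,212),12),at("side",(212,160),50))
S=lambda n,box,k:cv2.resize(cv2.imread(f"pics/{n}0.png")[box[1]:box[3],box[0]:box[2]],None,fx=k,fy=k,interpolation=cv2.INTER_CUBIC)
cv2.imwrite("pics/crops.png",np.hstack([S("side",(270,260,370,340),4),S("side",(170,125,270,205),4)]))
E
```

```text
lip TL [451.1 141.9]
plinth TL [598.5 126.1]
plinth TR [667.4 120.2]
stopTL [603.6 104.7]
stopTR [658.8 101.6]
stopBR [657.2  74.2]
stopBL [601.8  77.4]
nose [ 602.4 -169.9]
detent [624.2  30.8]
plBR [ 635.9 -174.2]
plBL [ 569.9 -168.8]
chipTL [485.3  59.1]
chip2 [469.1  -8.5]
c3 [540.3 -13.4]
c4 [468.9 -78.2]
c5 [548.  -88.5]
lipbot [415.  -88.1]
scr [ 466.6 -361.4] [ 465.7 -385.1] cradle [ 470.9 -378.4] [ 468.3 -381. ]
mat [515.4 205.3] [523.5 196.5]
```

View pics/crops.png

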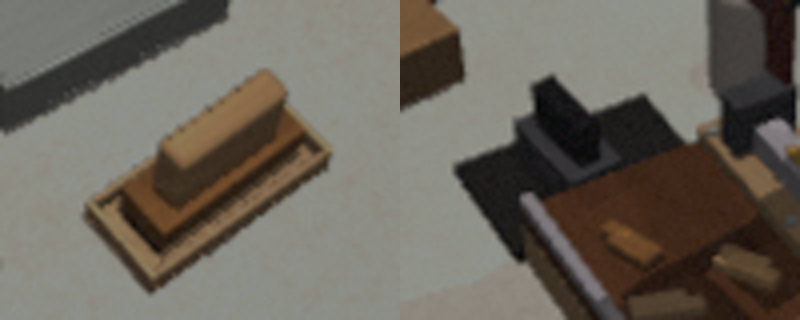

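```bash
python3 -m pendant '{"grip":[1,1,1,1,1,1,1,1,1,1,1,1],"linear":[[-20,-7,0],[-37,-13,0],[-37,-13,0],[-37,-13,0],[-37,-13,0],[-37,-13,0],[-37,-13,0],[-37,-13,0],[-37,-13,0],[-37,-13,0],[-37,-13,0],[-20,-7,0]],"angular":[[0,0,0],[0,0,0],[0,0,0],[0,0,0],[0,0,0],[0,0,0],[0,0,0],[0,0,0],[0,0,0],[0,0,0],[0,0,0],[0,0,0]]}'
python3 - <<'E'
from h import *
im,o=snap("wrist","w1");print(o["ee_pos"],o["orientation"],o["t"])
for nm,px in [("near",(308,330)),("left",(292,313)),("right",(352.5,297.5))]: print(nm,at("side",px,20))
E
```

```text
t: 1.15
ee_pos: [479.2, -413.5, 222.5]
orientation: [2.223, 2.219, -0.001]
ft_force: [-0.5, -0.3, -0.3]
width: 88.1
grasp_force: 0.0
[ 479.23838174 -413.46847156  222.50083482] [ 2.22339534e+00  2.21894221e+00 -1.30343975e-03] 1.15
near [ 391.3 -412.9]
left [ 389.8 -356.4]
right [ 539.3 -414.9]
```

View pics/w1.png

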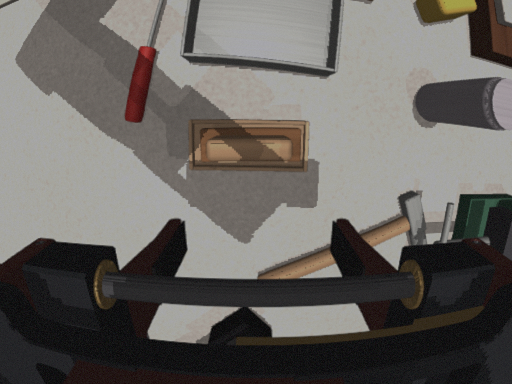

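Run:
```python
from h import *
o=ctrl.get_obs()
im=cv2.imread("pics/w1.png")
for nm,px,z in [("crTL",(188,122),20),("crTR",(308,121),20),("crBR",(309,171),20),("crBL",(190,172),20),("finTL",(207,138),80),("finTR",(291,138),80),("finBR",(291,161),80),("finBL",(207,161),80),("blkTL",(200,129),30),("blkTR",(303,128),30),("trBL",(181,58),50),("trBR",(337,74),50)]: print(nm,at("wrist",px,z,o))
g=im[110:180,180:320];cv2.imwrite("pics/c1.png",cv2.resize(g,None,fx=5.5,fy=5.5,interpolation=cv2.INTER_CUBIC))
```

```text
crTL [ 392.  -354.3]
crTR [ 539.7 -354.3]
crBR [ 542.5 -417. ]
crBL [ 391.9 -417.6]
finTL [ 425.9 -369.8]
finTR [ 512.3 -370.4]
finBR [ 512.7 -394.4]
finBL [ 425.1 -393.9]
blkTL [ 408.9 -363. ]
blkTR [ 532.1 -362.5]
trBL [ 391.8 -278.8]
trBR [ 567.8 -298.1]
```

View pics/c1.png

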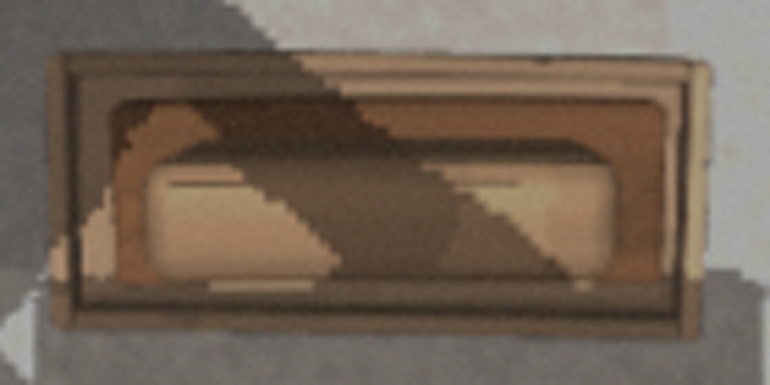

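```bash
python3 -m pendant '{"grip":[1,1,1,1,1,1,1,1,1,1,1,1],"linear":[[28,-13,0],[0,0,10],[0,0,10],[0,0,10],[0,0,10],[0,0,10],[0,0,10],[0,0,10],[0,0,10],[0,0,10],[0,0,10],[0,0,0]],"angular":[[0,0,0.12],[0,0,0.12],[0,0,0.12],[0,0,0.12],[0,0,0.12],[0,0,0.12],[0,0,0.12],[0,0,0.12],[0,0,0.12],[0,0,0.12],[0,0,0.12],[0,0,0.12]]}';  python3 -m pendant '{"grip":[1,1],"linear":[[0,0,0],[0,0,0]],"angular":[[0,0,0.12],[0,0,0.011]]}'; python3 -c "
from h import *
o=ctrl.get_obs();print(o['ee_pos'],o['qpos']);print(Ro.from_rotvec(o['orientation']).as_matrix().round(3))"
```

```text
t: 2.2
ee_pos: [466.9, -380.7, 120.4]
orientation: [-3.133, -0.196, 0.004]
ft_force: [-0.3, 0.5, -0.0]
width: 88.1
grasp_force: 0.0
t: 2.37
ee_pos: [467.9, -381.5, 122.1]
orientation: [-3.141, 0.007, 0.001]
ft_force: [-0.2, 0.5, 0.4]
width: 88.0
grasp_force: 0.0
[ 467.85649605 -381.52444399  122.1481169 ] [-7.03835277e-01  5.20523277e-01  1.74243839e+00  4.36656440e-05
  8.79651407e-01  8.71484312e-01]
[[ 1.    -0.005 -0.001]
 [-0.005 -1.     0.001]
 [-0.001 -0.001 -1.   ]]
```

```bash
python3 -m pendant '{"grip":[1,1,1,1,1,-1,-1,-1,-1,-1,-1,-1],"linear":[[0,0,20],[0,0,25],[0,0,20],[0,0,12],[0,0,0],[0,0,0],[0,0,0],[0,0,0],[0,0,0],[0,0,0],[0,0,0],[0,0,0]],"angular":[[0,0,0],[0,0,0],[0,0,0],[0,0,0],[0,0,0],[0,0,0],[0,0,0],[0,0,0],[0,0,0],[0,0,0],[0,0,0],[0,0,0]]}'
```

```text
t: 3.37
ee_pos: [468.1, -382.1, 46.1]
orientation: [3.141, -0.0, 0.001]
ft_force: [0.1, -0.4, 0.5]
width: 44.5
grasp_force: 0.0
```

```bash
python3 -m pendant '{"grip":[-1,-1,-1,-1,-1,-1],"linear":[[0,0,0],[0,0,0],[0,0,0],[0,0,0],[0,0,0],[0,0,0]],"angular":[[0,0,0],[0,0,0],[0,0,0],[0,0,0],[0,0,0],[0,0,0]]}'
```

```text
t: 3.87
ee_pos: [467.9, -381.7, 45.6]
orientation: [-3.141, 0.0, 0.001]
ft_force: [-1.0, 1.7, 1.6]
width: 23.9
grasp_force: 30.0
```

```bash
python3 -m pendant '{"grip":[-1,-1,-1,-1,-1,-1,-1,-1,-1,-1,-1,-1],"linear":[[0,0,-20],[0,0,-35],[0,0,-35],[0,0,-30],[3,-20,0],[4,-34,0],[4,-34,0],[4,-34,0],[4,-34,0],[4,-34,0],[4,-34,0],[4,-34,0]],"angular":[[0,0,0],[0,0,0],[0,0,0],[0,0,0],[0,0,0],[0,0,0],[0,0,0],[0,0,0],[0,0,0],[0,0,0],[0,0,0],[0,0,0]]}';  python3 -m pendant '{"grip":[-1,-1,-1,-1,-1,-1,-1,-1,-1,-1,-1],"linear":[[4,-34,0],[4,-34,0],[4,-34,0],[4,-34,0],[4,-34,0],[4,-34,0],[2,-33,0],[0,0,0],[0,0,20],[0,0,20],[0,0,0]],"angular":[[0,0,0],[0,0,0],[0,0,0],[0,0,0],[0,0,0],[0,0,0],[0,0,0],[0,0,0.103],[0,0,0],[0,0,0],[0,0,0]]}'
python3 - <<'E'
from h import *
im,o=snap("wrist","w2");im2,_=snap("side","s2");print(o["ee_pos"],o["orientation"])
c=cv2.resize(im2[120:290,180:340],None,fx=2.26,fy=2.26,interpolation=cv2.INTER_CUBIC)
cv2.imwrite("pics/v2.png",np.hstack([im[:, :430],c[:384]]))
E
```

```text
t: 4.87
ee_pos: [498.7, -122.5, 165.5]
orientation: [3.141, -0.001, -0.0]
ft_force: [0.1, -0.6, -2.2]
width: 23.8
grasp_force: 30.0
t: 5.78
ee_pos: [522.5, 112.8, 122.5]
orientation: [3.136, -0.161, -0.009]
ft_force: [-0.7, -0.1, -3.4]
width: 23.7
grasp_force: 30.0
[522.50824753 112.83792989 122.47823953] [ 3.13592015 -0.16068328 -0.00898235]
```

View pics/v2.png

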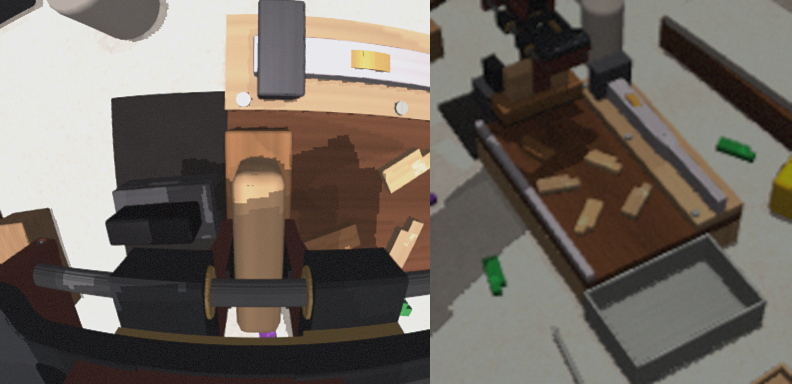

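Run:
```python
from h import *
o=ctrl.get_obs();J=np.array([504,-13.]);c,s=np.cos(-.103),np.sin(-.103);R=np.array([[c,s],[-s,c]])
print("tcp",R@(o["ee_pos"][:2]-J),o["ee_pos"][2])
for nm,px,z in [("plinth farL",(226,15),74),("plinth nearL",(226,106),74),("stop FR",(303,2),124),("stop NR",(305,93),124),("stop NL",(260,95),124),("bedcorner",(226,131),74),("chipL",(305,247),70),("detent",(370,62),100),("scr blkR",(292,131),112),("scr blkL",(226,131),112)]:
    p=at("wrist",px,z,o);print(nm,p,(R@(p-J)).round(1))
for px in [(128,179),(107,218),(198,207)]: print("blk",at("wrist",px,94,o),at("wrist",px,54,o))
```

```text
tcp [  7.38040789 127.28055199] 125.16216299869399
plinth farL [670.5 120.6] [151.9 150. ]
plinth nearL [602.9 127.3] [ 84.  149.7]
stop FR [657.1  74. ] [143.3 102.3]
stop NR [604.2  78.8] [ 90.2 101.6]
stop NL [605.2 103.3] [ 88.7 126.1]
bedcorner [585.  129.4] [ 65.9 150. ]
chipL [486.6  78.1] [-26.7  88.8]
detent [624.2  29.5] [115.2  54.6]
scr blkR [583.   86.6] [ 68.3 107.2]
scr blkL [587.  125.1] [ 68.4 145.9]
blk [562.2 201.5] [555.2 221.4]
blk [534.7 226.7] [521.9 251.8]
blk [536.8 153.1] [524.5 163. ]
```

```bash
python3 -m pendant '{"grip":[-1,-1,-1,-1,-1,-1,-1,-1,-1,-1,-1,-1],"linear":[[0,0,12],[0,0,10],[0,0,2],[0,8,0],[0,15,0],[0,15,0],[0,15,0],[0,15,0],[0,15,0],[0,15,0],[0,15,0],[0,15,0]],"angular":[[0,0,0],[0,0,0],[0,0,0],[0,0,0],[0,0,0],[0,0,0],[0,0,0],[0,0,0],[0,0,0],[0,0,0],[0,0,0],[0,0,0]]}'; python3 -m pendant '{"grip":[-1,-1,-1,-1,-1,-1,-1,-1,-1,-1,-1],"linear":[[0,15,0],[0,15,0],[0,15,0],[0,15,0],[0,15,0],[0,15,0],[0,15,0],[0,15,0],[0,15,0],[0,15,0],[0,12,0]],"angular":[[0,0,0],[0,0,0],[0,0,0],[0,0,0],[0,0,0],[0,0,0],[0,0,0],[0,0,0],[0,0,0],[0,0,0],[0,0,0]]}'
python3 - <<'E'
from h import *
im,o=snap("wrist","w3");im2,_=snap("side","s3");print(o["ee_pos"],o["orientation"])
c=cv2.resize(im2[120:290,180:340],None,fx=2.26,fy=2.26,interpolation=cv2.INTER_CUBIC)
cv2.imwrite("pics/v3.png",np.hstack([im[:, :430],c[:384]]))
E
```

```text
t: 6.88
ee_pos: [511.8, -15.5, 101.9]
orientation: [3.137, -0.163, 0.001]
ft_force: [1.3, 0.1, -2.1]
width: 23.8
grasp_force: 30.0
t: 7.8
ee_pos: [495.0, -176.9, 101.9]
orientation: [3.137, -0.163, 0.001]
ft_force: [-0.1, 0.8, -2.3]
width: 24.0
grasp_force: 30.0
[ 494.9814518  -176.90864459  101.91017356] [ 3.13706428e+00 -1.62954142e-01  6.87112267e-04]
```

View pics/v3.png

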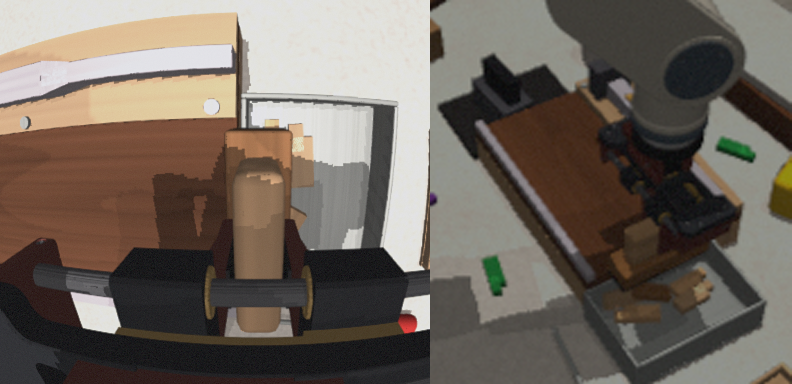

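```bash
python3 -m pendant '{"grip":[-1,-1,-1,-1,-1,-1,-1,-1,-1,-1,-1,-1],"linear":[[0,0,-20],[0,0,-25],[0,0,-19],[0,0,0],[-3,25,0],[-4,35,0],[-4,35,0],[-4,35,0],[-4,30,0],[-4,25,0],[-4,20,0],[0,0,0]],"angular":[[0,0,0],[0,0,0],[0,0,0],[0,0,-0.103],[0,0,0],[0,0,0],[0,0,0],[0,0,0],[0,0,0],[0,0,0],[0,0,0],[0,0,0]]}'
python3 - <<'E'
from h import *
im,o=snap("wrist","w4");im2,_=snap("side","s4");print(o["ee_pos"],o["orientation"])
c=cv2.resize(im2[150:290,180:340],None,fx=3.5,fy=3.5,interpolation=cv2.INTER_CUBIC)
d=cv2.resize(im2[260:340,270:370],None,fx=2.3,fy=2.3)
v=np.zeros((490,790,3),np.uint8);v[:,:560]=c;v[:184,560:]=d;v[190:,560:]=im[:300,180:410]
cv2.imwrite("pics/v4.png",v)
E
```

```text
t: 8.9
ee_pos: [467.8, -383.5, 165.7]
orientation: [3.14, -0.004, 0.001]
ft_force: [-0.1, -0.0, -1.6]
width: 23.7
grasp_force: 30.0
[ 467.75062825 -383.50984027  165.72209822] [ 3.14010434e+00 -4.25831376e-03  1.07173161e-03]
```

View pics/v4.png

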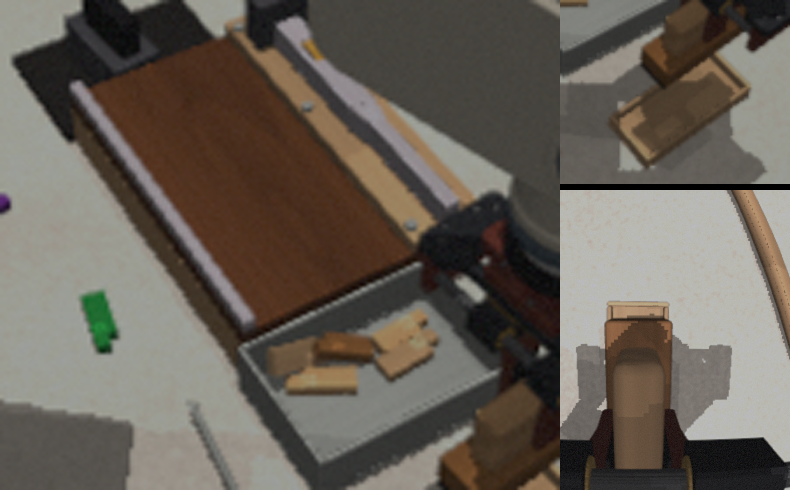

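```bash
python3 -m pendant '{"grip":[-1,-1,-1,-1,-1,-1,-1,1,1,1,1,1],"linear":[[0,0,25],[0,0,35],[0,0,30],[0,0,15],[0,0,9],[0,0,5],[0,0,0],[0,0,0],[0,0,0],[0,0,0],[0,0,0],[0,0,0]],"angular":[[0,0,0],[0,0,0],[0,0,0],[0,0,0],[0,0,0],[0,0,0],[0,0,0],[0,0,0],[0,0,0],[0,0,0],[0,0,0],[0,0,0]]}'
```

```text
t: 10.0
ee_pos: [468.5, -380.7, 47.3]
orientation: [3.141, -0.0, 0.001]
ft_force: [-0.3, -0.4, 0.2]
width: 53.9
grasp_force: 0.0
```

```bash
python3 -m pendant '{"grip":[1,1,1,1,1,1,1,1,1,1,1,1],"linear":[[0,0,-20],[0,0,-35],[0,0,-35],[0,0,-35],[0,0,-35],[5,-30,0],[5,-38,0],[5,-38,0],[5,-40,0],[5,-40,0],[5,-40,0],[5,-40,0]],"angular":[[0,0,0],[0,0,0],[0,0,0],[0,0,0],[0,0,0],[0,0,0],[0,0,0],[0,0,0],[0,0,0],[0,0,0],[0,0,0],[0,0,0]]}'; python3 -m pendant '{"grip":[1,1,1,1,1,1,1,1,1,1,1,1],"linear":[[5,-40,0],[5,-40,0],[5,-40,0],[5,-40,0],[5,-38,0],[0,0,0],[0,0,0],[0,0,0],[0,0,0],[0,0,0],[0,0,0],[0,0,0]],"angular":[[0,0,0],[0,0,0],[0,0,0],[0,0,0],[0,0,0],[0,0,-0.113],[0,0,-0.113],[0,0,-0.113],[0,0,-0.113],[0,0,-0.113],[0,0,-0.113],[0,0,-0.113]]}';python3 -m pendant '{"grip":[1,1,1,1,1,1,1],"linear":[[0,0,0],[0,0,0],[0,0,0],[0,0,0],[0,0,0],[0,0,0],[0,0,0]],"angular":[[0,0,-0.113],[0,0,-0.113],[0,0,-0.113],[0,0,-0.113],[0,0,-0.113],[0,0,-0.113],[0,0,0]]}'
python3 - <<'E'
from h import *
im,o=snap("wrist","w5");im2,_=snap("side","s5");print(o["ee_pos"],o["orientation"],o["qpos"])
v=np.zeros((600,790,3),np.uint8);v[:384,:512]=im
v[384:584,:250]=cv2.resize(im2[260:340,270:370],None,fx=2.5,fy=2.5)
# block area enlarged
v[:260,512:772]=cv2.resize(im[0:130,150:280],None,fx=2,fy=2)
cv2.imwrite("pics/v5.png",v)
E
```

```text
t: 11.0
ee_pos: [503.1, -112.7, 207.1]
orientation: [3.141, -0.001, 0.001]
ft_force: [0.9, -0.4, 0.7]
width: 87.8
grasp_force: 0.0
t: 12.0
ee_pos: [528.2, 83.5, 206.9]
orientation: [2.896, 1.218, 0.0]
ft_force: [0.3, 0.0, 0.1]
width: 87.8
grasp_force: 0.0
t: 12.58
ee_pos: [528.3, 83.5, 206.9]
orientation: [2.328, 2.11, 0.0]
ft_force: [-0.3, 0.3, -0.1]
width: 87.4
grasp_force: 0.0
[528.26177516  83.49061337 206.89067971] [2.32764966e+00 2.10963604e+00 4.53137527e-04] [1.34486860e-01 3.11588667e-01 1.84276073e+00 2.48266351e-05
 9.86907502e-01 2.32658624e-01]
```

View pics/v5.png

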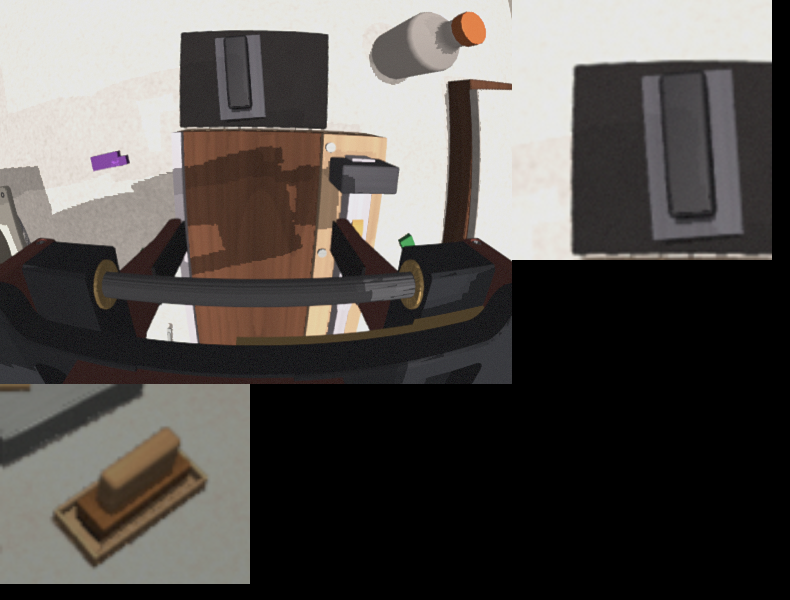

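Run:
```python
from h import *
o=ctrl.get_obs()
P=lambda L,z:np.array([at("wrist",p,z,o) for p in L])
f=P([(226,36.5),(248,36),(251,107),(228,107.5)],94);b=P([(215,38.5),(260.5,35.5),(265.5,117.5),(220.5,120)],54)
for q in (f,b):
    d=(q[0]+q[1]-q[2]-q[3])/2;e=(q[1]+q[2]-q[0]-q[3])/2
    print(q.tolist(),q.mean(0),"yaw",np.arctan2(-d[0],d[1]),np.arctan2(e[1],e[0]),np.hypot(*d),np.hypot(*e))
im=cv2.imread("pics/w5.png");print(im[60:64,200:290:4].mean((0,2)).round())
for n,px,z in [("stopfaceL",(332,160),124),("stopR",(398,166),124)]:print(n,at("wrist",px,z,o))
```

```text
[[514.2, 229.7], [534.2, 227.5], [529.9, 160.4], [508.9, 162.4]] [521.8 195. ] yaw -0.07130746478529136 -0.10208294041262704 67.37121046856734 20.607280266934733
[[499.2, 240.1], [547.0, 237.3], [542.9, 148.6], [495.6, 151.4]] [521.175 194.35 ] yaw -0.04337750807788317 -0.05881746359587662 88.78351479863812 47.632368196427116
[ 50.  48.  47.  47.  83. 100.  81.  68.  69.  71.  72.  80.  36. 110.
 108. 109.  49.  49.  50.  48.  51.  50.  50.]
stopfaceL [594.  109.5]
stopR [656.6  98.9]
```

```bash
python3 -m pendant '{"grip":[1,1,1,1,1,1,1,1,1,1,1,-1],"linear":[[25,-4,0],[30,-4.7,0],[30,-4.8,0],[25,-4.2,0],[0,0,20],[0,0,30],[0,0,35],[0,0,30],[0,0,20],[0,0,14],[0,0,0],[0,0,0]],"angular":[[0,0,0],[0,0,0],[0,0,0],[0,0,0],[0,0,-0.03],[0,0,0],[0,0,0],[0,0,0],[0,0,0],[0,0,0],[0,0,0],[0,0,0]]}';python3 -m pendant '{"grip":[-1,-1,-1,-1,-1,-1,-1,-1,-1,-1,-1,-1],"linear":[[0,0,0],[0,0,0],[0,0,0],[0,0,0],[0,0,0],[0,0,0],[0,0,0],[0,0,0],[0,0,0],[0,0,0],[0,0,0],[0,0,0]],"angular":[[0,0,0],[0,0,0],[0,0,0],[0,0,0],[0,0,0],[0,0,0],[0,0,0],[0,0,0],[0,0,0],[0,0,0],[0,0,0],[0,0,0]]}'
```

```text
t: 13.68
ee_pos: [521.5, 194.6, 57.2]
orientation: [-2.302, -2.137, 0.002]
ft_force: [-0.3, 0.1, 0.2]
width: 84.3
grasp_force: 0.0
t: 14.68
ee_pos: [521.2, 194.6, 57.4]
orientation: [-2.299, -2.14, 0.002]
ft_force: [-2.9, -0.7, 0.0]
width: 22.0
grasp_force: 30.0
```

```bash
python3 -m pendant '{"grip":[-1,-1,-1,-1,-1,-1,-1,-1,-1,-1,-1,-1],"linear":[[0,0,-20],[0,0,-35],[0,0,-35],[0,0,-35],[0,0,-12],[-20,8,0],[-33,13,0],[-33,13,0],[-33,13,0],[-33,13,0],[-33,13,0],[-33,13,0]],"angular":[[0,0,0],[0,0,0],[0,0,0],[0,0,0],[0,0,0.033],[0,0,0],[0,0,0],[0,0,0],[0,0,0],[0,0,0],[0,0,0],[0,0,0]]}';python3 -m pendant '{"grip":[-1,-1,-1,-1,-1,-1,-1,-1],"linear":[[-33,13,0],[-30,12,0],[-22.4,8,0],[0,0,0],[0,0,20],[0,0,15],[0,0,0],[0,0,0]],"angular":[[0,0,0],[0,0,0],[0,0,0],[0,0,0],[0,0,0],[0,0,0],[0,0,0],[0,0,0]]}'
python3 - <<'E'
from h import *
im,o=snap("wrist","w6");snap("side","s6");print(o["ee_pos"],2*np.arctan2(*o["orientation"][1::-1]),o["orientation"])
J=np.array([504,-13.]);c,s=np.cos(-.103),np.sin(-.103);R=np.array([[c,s],[-s,c]]);print(R@(o["ee_pos"][:2]-J))
E
```

```text
t: 15.68
ee_pos: [584.5, -32.8, 194.1]
orientation: [-2.335, -2.102, 0.001]
ft_force: [-0.2, -0.6, -4.9]
width: 22.1
grasp_force: 30.0
t: 16.35
ee_pos: [607.4, -118.9, 158.5]
orientation: [-2.333, -2.1, 0.003]
ft_force: [1.1, -0.0, -4.1]
width: 22.2
grasp_force: 30.0
[ 607.37911731 -118.87869855  158.49076128] -4.817142136493026 [-2.33291296 -2.10049372  0.00266996]
[113.71746084 -94.68832981]
```

```bash
python3 -m pendant '{"grip":[-1,-1,-1,-1,-1,-1,-1],"linear":[[0,1,12],[0,0,12],[0,0,8],[0,0,4],[0,0,1],[0,0,0],[0,0,0]],"angular":[[0,0,0],[0,0,0],[0,0,0],[0,0,0],[0,0,0],[0,0,0],[0,0,0]]}'; python3 -m pendant '{"grip":[-1,-1,-1],"linear":[[0,0,1],[0,0,0.5],[0,0,0]],"angular":[[0,0,0],[0,0,0],[0,0,0]]}'
```

```text
t: 17.03
ee_pos: [609.5, -119.6, 122.7]
orientation: [2.335, 2.102, -0.0]
ft_force: [-0.2, -0.7, -4.3]
width: 21.8
grasp_force: 30.0
t: 17.28
ee_pos: [609.6, -119.6, 121.4]
orientation: [2.335, 2.102, 0.0]
ft_force: [0.4, -0.5, -4.1]
width: 21.9
grasp_force: 30.0
```

```bash
python3 -m pendant '{"grip":[-1,-1],"linear":[[0,0,0.7],[0,0,0]],"angular":[[0,0,0],[0,0,0]]}'; python3 -m pendant '{"grip":[-1,-1],"linear":[[0,0,0.7],[0,0,0]],"angular":[[0,0,0],[0,0,0]]}'; python3 -m pendant '{"grip":[-1,-1],"linear":[[0,0,0.6],[0,0,0]],"angular":[[0,0,0],[0,0,0]]}'
```

```text
t: 17.45
ee_pos: [609.6, -119.6, 121.4]
orientation: [2.335, 2.102, 0.0]
ft_force: [-2.6, 0.3, 3.8]
width: 21.6
grasp_force: 30.0
t: 17.62
ee_pos: [609.6, -119.6, 121.4]
orientation: [2.335, 2.101, 0.001]
ft_force: [-4.0, 0.1, 9.8]
width: 21.7
grasp_force: 30.0
t: 17.78
ee_pos: [609.6, -119.6, 121.3]
orientation: [2.335, 2.101, 0.001]
ft_force: [-6.7, 1.5, 15.3]
width: 21.8
grasp_force: 30.0
```

```bash
python3 -m pendant '{"grip":[-1,-1,-1,-1,-1,-1],"linear":[[0,0,-1.6],[0,-1,0],[5,0,0],[8,0,0],[8,0,0],[0,0,0]],"angular":[[0,0,0],[0,0,0],[0,0,0],[0,0,0],[0,0,0],[0,0,0]]}'; python3 -m pendant '{"grip":[-1,-1,-1,-1,-1,-1],"linear":[[6,0,0],[8,0,0],[8,0,0],[8,0,0],[8,0,0],[0,0,0]],"angular":[[0,0,0],[0,0,0],[0,0,0],[0,0,0],[0,0,0],[0,0,0]]}'
```

```text
t: 18.28
ee_pos: [611.5, -97.5, 121.4]
orientation: [2.333, 2.102, 0.002]
ft_force: [1.9, 2.0, 5.7]
width: 21.9
grasp_force: 30.0
t: 18.78
ee_pos: [614.9, -60.1, 121.4]
orientation: [2.334, 2.102, 0.0]
ft_force: [-2.1, -0.8, 6.6]
width: 21.9
grasp_force: 30.0
```

```bash
python3 -m pendant '{"grip":[-1,-1,-1,-1,-1,-1,-1,-1,-1,-1],"linear":[[6,0,0],[9,0,0],[9,0,0],[9,0,0],[9,0,0],[9,0,0],[9,0,0],[9,0,0],[9,0,0],[0,0,0]],"angular":[[0,0,0],[0,0,0],[0,0,0],[0,0,0],[0,0,0],[0,0,0],[0,0,0],[0,0,0],[0,0,0],[0,0,0]]}'; python3 -m pendant '{"grip":[-1,-1,-1,-1],"linear":[[5,0,0],[5,0,0],[2,0,0],[0,0,0]],"angular":[[0,0,0],[0,0,0],[0,0,0],[0,0,0]]}'
python3 - <<'E'
from h import *
o=ctrl.get_obs();J=np.array([504,-13.]);c,s=np.cos(-.103),np.sin(-.103);R=np.array([[c,s],[-s,c]]);print(R@(o["ee_pos"][:2]-J),o["ft_force"])
E
```

```text
t: 19.62
ee_pos: [623.2, 18.0, 121.4]
orientation: [2.334, 2.102, 0.001]
ft_force: [-0.6, 1.3, 5.8]
width: 21.6
grasp_force: 30.0
t: 19.95
ee_pos: [624.4, 28.7, 121.4]
orientation: [2.334, 2.102, 0.0]
ft_force: [0.0, -4.5, 6.1]
width: 21.8
grasp_force: 30.0
[115.42333947  53.87405326] [ 0.03201673 -4.53103106  6.1497783 ]
```

```bash
python3 -m pendant '{"grip":[-1,-1],"linear":[[1,0,0],[0,0,0]],"angular":[[0,0,0],[0,0,0]]}'; python3 -m pendant '{"grip":[-1,-1],"linear":[[1,0,0],[0,0,0]],"angular":[[0,0,0],[0,0,0]]}';python3 -m pendant '{"grip":[-1,-1],"linear":[[1,0,0],[0,0,0]],"angular":[[0,0,0],[0,0,0]]}'
```

```text
t: 20.12
ee_pos: [624.4, 29.2, 121.4]
orientation: [2.334, 2.101, -0.0]
ft_force: [-0.4, -4.9, 6.3]
width: 21.9
grasp_force: 30.0
t: 20.28
ee_pos: [624.5, 30.1, 121.4]
orientation: [2.334, 2.101, -0.001]
ft_force: [-1.3, -7.3, 7.7]
width: 22.2
grasp_force: 30.0
t: 20.45
ee_pos: [624.5, 30.3, 121.4]
orientation: [2.333, 2.101, -0.002]
ft_force: [-1.8, -10.2, 6.2]
width: 22.0
grasp_force: 30.0
```

```bash
python3 -m pendant '{"grip":[-1,-1],"linear":[[1,0,0],[0,0,0]],"angular":[[0,0,0],[0,0,0]]}'; python3 -m pendant '{"grip":[-1,-1],"linear":[[1,0,0],[0,0,0]],"angular":[[0,0,0],[0,0,0]]}';python3 -m pendant '{"grip":[-1,-1],"linear":[[1,0,0],[0,0,0]],"angular":[[0,0,0],[0,0,0]]}'
```

```text
t: 20.62
ee_pos: [624.5, 30.4, 121.5]
orientation: [2.333, 2.1, -0.004]
ft_force: [-2.5, -13.9, 10.3]
width: 21.8
grasp_force: 30.0
t: 20.78
ee_pos: [624.5, 30.5, 121.6]
orientation: [2.332, 2.1, -0.005]
ft_force: [-3.3, -18.2, 9.4]
width: 22.0
grasp_force: 30.0
t: 20.95
ee_pos: [624.5, 30.6, 121.7]
orientation: [2.332, 2.099, -0.007]
ft_force: [-4.7, -22.1, 10.4]
width: 21.6
grasp_force: 30.0
```

```bash
python3 -m pendant '{"grip":[-1,-1,-1,-1],"linear":[[-2,0,0],[-2,0,0],[0,0,0],[0,0,0]],"angular":[[0,0,0],[0,0,0],[0,0,0],[0,0,0]]}'; python3 -m pendant '{"grip":[-1,-1],"linear":[[-1,0,0],[0,0,0]],"angular":[[0,0,0],[0,0,0]]}'; python3 -m pendant '{"grip":[-1,-1],"linear":[[-1,0,0],[0,0,0]],"angular":[[0,0,0],[0,0,0]]}'
```

```text
t: 21.28
ee_pos: [624.5, 30.2, 121.4]
orientation: [2.335, 2.101, -0.0]
ft_force: [-0.9, -5.1, 7.0]
width: 22.0
grasp_force: 30.0
t: 21.45
ee_pos: [624.5, 30.2, 121.4]
orientation: [-2.335, -2.101, -0.002]
ft_force: [-0.2, 0.0, 5.3]
width: 21.9
grasp_force: 30.0
t: 21.62
ee_pos: [624.5, 30.1, 121.4]
orientation: [-2.335, -2.101, -0.003]
ft_force: [-0.3, 4.4, 6.0]
width: 22.4
grasp_force: 30.0
```

```bash
python3 -m pendant '{"grip":[-1,-1],"linear":[[0,0,-0.8],[0,0,0]],"angular":[[0,0,0],[0,0,0]]}'; python3 -m pendant '{"grip":[-1,-1],"linear":[[-0.8,0,0],[0,0,0]],"angular":[[0,0,0],[0,0,0]]}'; python3 -m pendant '{"grip":[-1,-1,-1],"linear":[[-0.7,0,0],[0,0,0],[0,0,0]],"angular":[[0,0,0],[0,0,0],[0,0,0]]}'
```

```text
t: 21.78
ee_pos: [623.8, 29.6, 121.4]
orientation: [-2.334, -2.101, -0.0]
ft_force: [-0.1, 2.9, 1.6]
width: 22.0
grasp_force: 30.0
t: 21.95
ee_pos: [623.8, 28.4, 121.4]
orientation: [-2.334, -2.101, -0.0]
ft_force: [0.5, 2.8, -1.1]
width: 21.9
grasp_force: 30.0
t: 22.2
ee_pos: [623.8, 27.3, 121.4]
orientation: [-2.335, -2.101, 0.0]
ft_force: [-0.7, 3.5, -0.3]
width: 21.8
grasp_force: 30.0
```

```bash
python3 -m pendant '{"grip":[-1,-1,-1],"linear":[[1.2,0,0],[0,0,0],[0,0,0]],"angular":[[0,0,0],[0,0,0],[0,0,0]]}'; python3 -m pendant '{"grip":[-1,-1,-1],"linear":[[0.8,0,0],[0,0,0],[0,0,0]],"angular":[[0,0,0],[0,0,0],[0,0,0]]}'
```

```text
t: 22.45
ee_pos: [623.8, 27.8, 121.4]
orientation: [2.335, 2.102, -0.001]
ft_force: [-0.4, -2.1, 0.1]
width: 21.9
grasp_force: 30.0
t: 22.7
ee_pos: [623.9, 29.1, 121.4]
orientation: [-2.335, -2.102, 0.001]
ft_force: [-0.8, -1.2, -1.7]
width: 21.7
grasp_force: 30.0
```

```bash
python3 -m pendant '{"grip":[1,1,1,1,1,1,1,1,1,1,1,1],"linear":[[0,0,0],[0,0,0],[0,0,0],[0,0,0],[0,0,0],[0,0,0],[0,0,-10],[0,0,-25],[0,0,-30],[0,0,-30],[0,0,-10],[0,0,0]],"angular":[[0,0,0],[0,0,0],[0,0,0],[0,0,0],[0,0,0],[0,0,0],[0,0,0],[0,0,0],[0,0,0],[0,0,0],[0,0,0],[0,0,0]]}'; python3 -m pendant '{"grip":[1,1,1,1,1],"linear":[[-25,0,0],[-35,0,0],[-35,0,0],[-15,0,0],[0,0,0]],"angular":[[0,0,0],[0,0,0],[0,0,0],[0,0,0],[0,0,0]]}'
python3 - <<'E'
from h import *
im,o=snap("wrist","w7");J=np.array([504,-13.]);c,s=np.cos(-.103),np.sin(-.103);R=np.array([[c,s],[-s,c]]);print(R@(o["ee_pos"][:2]-J),o["t"])
# column profile along rail line: project jig points to pixels
p=ctrl.camera_params("wrist");f=192/np.tan(np.radians(p["vfov"])/2);T=np.array(p["T_tool_cam"]);Rt=Ro.from_rotvec(o["orientation"]).as_matrix()
def pix(x,y,z):
    w=np.r_[R.T@[x,y]+J,z];v=np.linalg.inv(T)@np.r_[Rt.T@(w-o["ee_pos"]),1];th=np.arctan2(np.hypot(*v[:2]),v[2]);return v[:2]/np.hypot(*v[:2])*th*f+[p["cx"],p["cy"]]
g=cv2.cvtColor(im,cv2.COLOR_BGR2GRAY)
for z,x,nm in [(158,115,"fin"),(118,133,"body"),(100,115,"rail")]:
    ys=np.arange(-5,110,1.)
    pr=[int(g[int(q[1]),int(q[0])]) if 0<=q[1]<384 and 0<=q[0]<512 else -1 for q in (pix(x,y,z) for y in ys)]
    print(nm,[(int(y),a) for y,a in zip(ys,pr)][::2])
E
```

```text
t: 23.7
ee_pos: [626.1, 29.3, 230.4]
orientation: [2.332, 2.099, 0.008]
ft_force: [0.6, -0.0, 0.9]
width: 87.6
grasp_force: 0.0
t: 24.12
ee_pos: [611.3, -82.9, 225.0]
orientation: [-2.337, -2.097, 0.003]
ft_force: [-0.4, 0.3, -0.8]
width: 87.7
grasp_force: 0.0
[113.94963282 -58.45628973] 24.1167
fin [(-5, 229), (-3, 228), (-1, 229), (1, 229), (3, 229), (5, 229), (7, 229), (9, 232), (11, 105), (13, 109), (15, 110), (17, 64), (19, 26), (21, 34), (23, 74), (25, 73), (27, 72), (29, 71), (31, 72), (33, 71), (35, 71), (37, 69), (39, 71), (41, 70), (43, 71), (45, 69), (47, 65), (49, 68), (51, 69), (53, 72), (55, 70), (57, 72), (59, 72), (61, 72), (63, 73), (65, 70), (67, 68), (69, 69), (71, 68), (73, 69), (75, 67), (77, 70), (79, 65), (81, 65), (83, 65), (85, 63), (87, 58), (89, 38), (91, 100), (93, 96), (95, 98), (97, 98), (99, 100), (101, 96), (103, 98), (105, -1), (107, -1), (109, -1)]
body [(-5, 182), (-3, 181), (-1, 181), (1, 181), (3, 181), (5, 177), (7, 123), (9, 84), (11, 110), (13, 112), (15, 111), (17, 111), (19, 108), (21, 108), (23, 108), (25, 110), (27, 106), (29, 107), (31, 10
[... 328 characters left out ...]
101), (93, 100), (95, 101), (97, 98), (99, 67), (101, 32), (103, 74), (105, 98), (107, 97), (109, 100)]
rail [(-5, 229), (-3, 228), (-1, 228), (1, 228), (3, 229), (5, 229), (7, 230), (9, 170), (11, 107), (13, 109), (15, 110), (17, 89), (19, 64), (21, 26), (23, 34), (25, 64), (27, 77), (29, 71), (31, 73), (33, 71), (35, 72), (37, 73), (39, 71), (41, 70), (43, 69), (45, 72), (47, 69), (49, 67), (51, 71), (53, 69), (55, 73), (57, 71), (59, 69), (61, 66), (63, 72), (65, 70), (67, 70), (69, 72), (71, 72), (73, 72), (75, 70), (77, 69), (79, 70), (81, 68), (83, 69), (85, 69), (87, 63), (89, 67), (91, 67), (93, 70), (95, 64), (97, 68), (99, 68), (101, 66), (103, 63), (105, 65), (107, 38), (109, 68)]
```

```bash
python3 -m pendant '{"grip":[1,1,1],"linear":[[0,0,0],[0,0,0],[0,0,0]],"angular":[[0,0,0],[0,0,0],[0,0,0]]}'; python3 -c "
from workcell import ctrl
print(ctrl.close_job())"
```

```text
t: 24.42
ee_pos: [612.6, -78.8, 226.2]
orientation: [-2.333, -2.103, 0.0]
ft_force: [0.4, -0.8, 0.0]
width: 88.0
grasp_force: 0.0
the job is handed in; nothing more can be done
None
```

I handed the job in at 24.4 s and got no verdict back: all five chips are in the tray, the scraper is flat in its cradle, and the stop block sits within about 1 mm of home; I judged the detent up from that position and the slide forces, since the block hides it.

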